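# Nest the wash tubs on their storage ring

## Task

Pack away the white wash tubs: first slide the largest tub along the worktop, without lifting it, from the black ring it stands in until its foot is wholly inside the empty black ring, and let go. Then, without dropping anything, lower the medium tub into it, then the smallest tub into the medium one, each flat on the floor of the tub below, and finally put the round lid on the smallest tub. Leave everything else where it is and leave the stack standing upright inside the ring.

Things in the scene. Friction and masses are not known exactly. Their poses are not given: they have to be found in the camera images.
- tub_large: Largest of 3 round white tapered open tubs: 100 mm high, rim 190 mm across, foot 152. Rim collar 9 mm thick, 14 tall, its middle 90.5 mm from the axis; wall below 4 mm; inner floor 20 mm above the underside. 400 g. Origin: centre of underside; z up. It starts standing in one of the two rings and slides on the smooth worktop.
- tub_medium: Medium of 3 round white tapered open tubs: 95 mm high, rim 166 mm across, foot 128. Rim collar 9 mm thick, 14 tall, its middle 78.5 mm from the axis; wall below 4 mm; inner floor 20 mm above the underside. 220 g. Origin: centre of underside; z up. Seated in the largest tub its underside is 20 mm above that tub's underside, its rim 15 mm above that tub's rim; sideways play about 10 mm.
- tub_small: Smallest of 3 round white tapered open tubs: 90 mm high, rim 142 mm across, foot 104. Rim collar 9 mm thick, 14 tall, its middle 66.5 mm from the axis; wall below 4 mm; inner floor 20 mm above the underside. 160 g. Origin: centre of underside; z up. Seated in the medium tub its underside is 20 mm above that tub's underside, its rim 15 mm above that tub's rim; sideways play about 10 mm.
- lid: Round white lid of the smallest tub, right way up: plug 108 mm across, 10 tall; on it a plate 142 across, 6 thick; on that a round knob 28 across, 30 tall, on the axis (46 mm in all). 100 g. Origin: centre of the plug's underside; z up. Seated, the plug is in the tub's mouth (124 across), the plate lies on the rim, the origin is 80 mm above the smallest tub's underside.
- ring_start: Black ring painted flat on the worktop, 194 mm inside and 210 mm outside diameter, in which the largest tub starts. Origin at its centre.
- ring_home: The same black ring painted flat on the worktop, empty at the start: the storage place. Either ring may be the left or the right one. Origin at its centre. The way between the rings is clear.
- jug: A closed green detergent jug, 55 x 85 x 185 mm high; a bystander. Origin at the centre of its underside, z up.
- softener: A closed blue round bottle, 68 mm across and 190 mm high; a bystander. Origin at the centre of its underside, z up.
- sheet_box: A closed cardboard box, 60 x 80 x 45 mm high; a bystander. Origin at the centre of its underside, z up.
- scoop_cup: A small grey measuring cup, 68 mm across and 55 mm high; a bystander. Origin at the centre of its underside, z up.
- brush: A hand brush lying down; a bystander. Origin under its middle, z up, x along its length.
- spray_can: A bare metal can, 60 mm across and 170 mm high; a bystander. Origin at the centre of its underside, z up.
There are look-alikes about, which are no part of the job. What is shaped like the tub_small but green or turquoise is not meant.

How it is judged:
By the outcome, as a careful person would: the job done as asked, in the order asked, and still so for the second after the job is handed in, with the robot touching nothing.
It also fails if it takes over 69 s, if anything falls off the work surface, if the arm or the gripper's body presses on something with over 40 N, if the wrist force passes 120 N, or if a joint passes its speed limit or range.

## Robot

A 6-joint arm with a two-finger parallel gripper is mounted at the origin on the work surface. World frame = base frame: x ahead of the robot, y to its left, z up, the work surface at z = 0. Lengths are in m, angles in rad, forces in N, time in s.
With the tool pointing down it reaches from about 0.3 to 0.775 m from the base axis. Payload 14.6 kg.
Tool frame: the origin (TCP) lies midway between the tips of the shut fingers; the grasp point (between the pads) lies 19 mm behind it; z points along the fingers, x is the direction in which the jaws open and shut, and the axes are right-handed (so a half turn about z gives the same grasp; the last joint's range is limited). The gripper opens to 94 mm and grips with 3 to 60 N. Pads are 16 mm wide; open, the fingers measure 119 mm over their backs; the gripper's body (75 mm by 177 mm) begins 78 mm behind the grasp point.
Start: joints at [1.059, 0.3, 1.521, -0, 1.321, -0.067], TCP at [0.237, 0.496, 0.205] pointing down, gripper open.
Joint ranges: [-3.03, 3.03], [-0.79, 2.21], [0.23, 2.52], [-1.04, 4.18], [0, 3.07], [-2.55, 2.55]. Speed limits (rad/s): [2.22, 2.22, 2.57, 3.14, 3.14, 3.14].

## Interface

Orientations are given as a rotation vector (axis times angle).
In Python, from workcell import bot gives the robot as it stands. Calls block until the motion is done:
- bot.move_pose(position, orientation): joint-space move of the TCP to a pose.
- bot.move_linear(position, speed=0.15, frame=None, stop_force=None): straight line of the TCP; frame=None keeps the orientation; speed is the mean speed in m/s. With stop_force (N) it stops when the force on the tool has changed by that much, and returns True; else False.
- bot.set_joints(angles): joint-space move.
- bot.let_go() and bot.close(): open the fingers fully, or close them until they stop; the grip force is fixed at half the most.
- bot.pause(seconds).
- bot.solve_ik(position, orientation): joint angles nearest the present ones, or None.
- bot.observe(): the state.
- bot.read_camera(name): name is "side" or "top"; returns (picture, depth): 420x560x3 uint8, red, green, blue; 420x560 float32, m along the optical axis (not along the pixel's ray), 0 where there is no reading.
- bot.camera_params(name): a dict with "vfov" (degrees; the focal length in pixels is half the picture's height over the tangent of half this angle, whatever the lens; pixels are square), "cx", "cy" (the principal point, pixels), "k1" (the pictures are not rectified: a ray, as slopes to the right and down, at radius r is drawn at 1 + k1 r^2 times it, then the intrinsics apply), "view" (4x4, takes a point from world to camera coordinates). Camera axes: x right, y down, z forward; pixel columns grow to the right and rows downward; lengths in m; the calibration is good to about 2 mm. A picture is of the moment at which its call begins. camera_params takes no time and is no camera call.
A pose or a line that the arm cannot do raises bot.Unreachable and nothing moves.
- bot.finish_job(): hands the job in, once; it reports no verdict.
The state is a dict: "t": time; "joint_pos": joint angles; "qd": joint speeds; "joint_torque": joint torques, N m; "ee_pos": TCP position; "ee_rot": TCP orientation; "ft_force": force on the tool from outside, world axes, zero at the start; "ft_torque": the same for the moment, N m; "gripper_width": opening from 0.0 (shut) to 1.0 (fully open).
Only numpy, scipy, OpenCV 4.12 (cv2) and the standard library are available. Lean on these libraries where they do the work, as an engineer would, in place of code of your own. Each camera call takes 0.05 s, during which the arm holds its last target. There are 200 camera calls.

## Working session

There is one attempt and no reset: what is moved stays moved. The work goes in short steps, each a Python script; the robot and the scene stay as the last script left them, time stands still between calls to the robot, and variables do not carry over. Pictures are saved under pics/ and viewed, about 8 in all and at most 12, crops included, and the job is handed in when it is done.

```bash
ls; mkdir -p pics; cat > h.py <<'E'
import numpy as np, cv2
from workcell import bot
def world(name, depth):
    p=bot.camera_params(name); h,w=depth.shape
    f=h/2/np.tan(np.radians(p["vfov"])/2)
    u,v=np.meshgrid(np.arange(w),np.arange(h))
    K=np.array([[f,0,p["cx"]],[0,f,p["cy"]],[0,0,1]])
    pts=np.stack([u,v],-1).reshape(-1,1,2).astype(np.float64)
    s=cv2.undistortPointsIter(pts,K,np.array([p["k1"],0,0,0.]),None,None,(3,100,1e-10)).reshape(h,w,2)
    c=np.concatenate([s*depth[...,None],depth[...,None]],-1)
    V=np.array(p["view"]); return (c-V[:3,3])@V[:3,:3]
def shot(name,fn=None):
    im,d=bot.read_camera(name)
    if fn: cv2.imwrite("pics/"+fn,im[...,::-1])
    return im,d,world(name,d)
E
python3 - <<'E'
from h import *
for n in("top","side"):
    im,d,W=shot(n,n+"0.png"); np.savez(f"/tmp/{n}0.npz",im=im,d=d,W=W)
    p=bot.camera_params(n); print(n,{k:p[k] for k in("vfov","cx","cy","k1")}); V=np.array(p["view"]);print(-V[:3,:3].T@V[:3,3])
print(bot.observe())
E
```

```text
pics
top {'vfov': 57.89261295892352, 'cx': 283.5555722952732, 'cy': 213.33868252814614, 'k1': -0.04240823392207551}
[ 0.47000044 -0.06434768  1.0938425 ]
side {'vfov': 44.170190292230465, 'cx': 289.3231353063633, 'cy': 212.81151575642386, 'k1': -0.06801661553296487}
[-0.42356647  0.89624807  1.29541872]
{'t': 0.1, 'joint_pos': array([ 1.05942796e+00,  3.00416521e-01,  1.52150336e+00, -1.20467973e-05,
        1.32070889e+00, -6.65837428e-02]), 'qd': array([-4.43878364e-07,  1.17350266e-03, -7.22637208e-04,  4.96511895e-04,
       -6.22862340e-04,  1.93066009e-03]), 'joint_torque': array([ 2.97121196e-04, -5.32638538e+01, -3.53286195e+01,  7.09156855e-02,
        2.34658818e-02,  6.22744523e-06]), 'ee_pos': array([0.23652845, 0.49628511, 0.20494915]), 'ee_rot': array([ 2.65627356e+00,  1.67649881e+00, -1.42211327e-03]), 'ft_force': array([-0.48336326,  0.31746129, -0.02242431]), 'ft_torque': array([-0.03178265, -0.01443985,  0.02918291]), 'gripper_width': 1.0000135845347458}
```

View pics/top0.png

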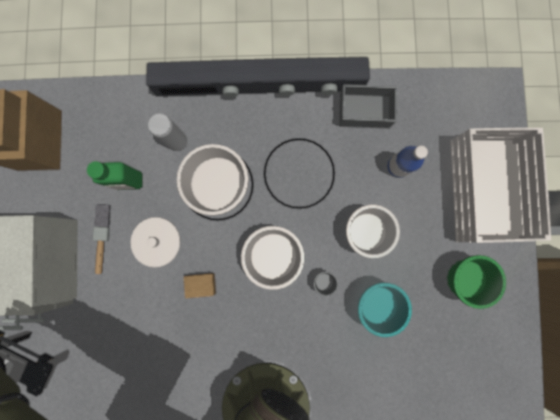

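View pics/side0.png

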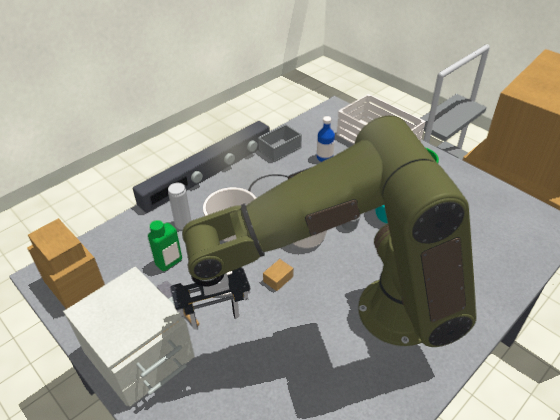

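The top picture shows the large tub at (214,181), the empty ring at (300,173), the medium tub at (272,257), the small white tub at (372,231) and the lid at (155,242). The turquoise and green tubs are the look-alikes. The spray can (165,130) and the jug (115,173) stand near the large tub. In the side picture the arm hides much of the scene. Next I'll fit circles.

```bash
cat >> h.py <<'E'
from scipy.optimize import least_squares
def circ(P,r=None):
    f=lambda q:np.hypot(P[:,0]-q[0],P[:,1]-q[1])-(q[2] if r is None else r)
    q0=[*P.mean(0)[:2],.08][:3 if r is None else 2]
    s=least_squares(f,q0,loss="soft_l1",f_scale=.002); return s.x, np.sqrt(np.mean(s.fun**2))
def rim(W,c,h,rmax,dz=.006):
    "rim top points near c at height h: fit circle to mid rim"
    m=(abs(W[...,2]-h)<dz)&(np.hypot(W[...,0]-c[0],W[...,1]-c[1])<rmax)
    P=W[m]; return circ(P),len(P),P[:,2].mean() if len(P) else 0
E
python3 - <<'E'
from h import *
z=np.load("/tmp/top0.npz"); W=z["W"]; im=z["im"].astype(int)
print("table z",np.median(W[300:330,280:300,2]))
for n,(u,v),h,R in[("large",(214,181),.1,.11),("med",(272,257),.095,.1),("small",(372,231),.09,.09)]:
    c=W[v,u]; print(n,"floor",c)
    for k in range(2): r=rim(W,c,h,R); c=r[0][0]
    print(r)
m=np.zeros(W.shape[:2],bool); m[212:272,125:185]=1
m&=(abs(W[...,2]-.016)<.006); m&=im.sum(2)>330   # plate top
print("plate",circ(W[m]),m.sum(),W[m][:,2].mean()); P=W[m]; c=circ(P)[0]
print("plate extent",P.min(0),P.max(0))
k=(np.hypot(W[...,0]-c[0],W[...,1]-c[1])<.06)&(W[...,2]>.038); print("knob",W[k].mean(0),W[k].max(0),W[k].min(0),k.sum())
m=np.zeros(W.shape[:2],bool); m[132:214,256:345]=1
m&=(im.sum(2)<140)&(abs(W[...,2])<.006); print("ring",circ(W[m]),m.sum())
# obstacles above 0.03
import cv2
for n,(u,v) in dict(can=(158,124),jug=(97,170),soft=(420,153),cup=(323,280),box=(199,286),tq=(385,310)).items():
    print(n,W[v,u])
for h in (.05,.1):
  m=(W[...,2]>h)&(W[...,2]<.3); k,l,s,cc=cv2.connectedComponentsWithStats(m.astype(np.uint8))
  for i in range(1,k):
    if s[i,4]>60: P=W[l==i]; print(h,s[i,:4],P.min(0).round(3),P.max(0).round(3))
E
```

```text
table z -0.00020965756740676798
large floor [0.64046288 0.13356542 0.01985773]
((array([0.63287585, 0.12465996, 0.08991112]), np.float64(0.0029168807152238794)), 809, np.float64(0.09921222824693564))
med floor [ 0.42056476 -0.02738784  0.01820687]
((array([ 0.42321502, -0.03049055,  0.07771938]), np.float64(0.0029117053207709967)), 719, np.float64(0.09428797372564521))
small floor [ 0.48683158 -0.31240489  0.01830181]
((array([ 0.48563464, -0.29763452,  0.0661135 ]), np.float64(0.002907342760097066)), 598, np.float64(0.0891484751315952))
plate (array([0.47005764, 0.30708075, 0.05126564]), np.float64(0.01497692248895261)) 1815 0.015891008564644798
plate extent [0.39940828 0.23607133 0.01007543] [0.53953657 0.37560274 0.02189962]
knob [0.47060165 0.30379758 0.04514343] [0.48182099 0.31811433 0.05040744] [0.4567595  0.29064359 0.03805033] 86h.py:19: RuntimeWarning: Mean of empty slice.
  q0=[*P.mean(0)[:2],.08][:3 if r is None else 2]
  ret = um.true_divide(
Traceback (most recent call last):
  File "h.py", line 20, in circ
    s=least_squares(f,q0,loss="soft_l1",f_scale=.002); return s.x, np.sqrt(np.mean(s.fun**2))
ValueError: Initial guess is outside of provided bounds
```

```bash
python3 - <<'E'
from h import *
z=np.load("/tmp/top0.npz"); W=z["W"]; im=z["im"].astype(int); g=im.sum(2)
m=np.zeros(W.shape[:2],bool); m[132:214,256:345]=1
print(np.percentile(g[m],[1,3,5,10,50]))
c=W[173,300][:2]
for _ in range(3):
    rr=np.hypot(W[...,0]-c[0],W[...,1]-c[1]); k=m&(g<150)&(abs(W[...,2])<.01)&(rr>.09)&(rr<.115)
    q,e=circ(W[k]); c=q[:2]
print("ring",q,e,k.sum())
for h in (.03,.1):
  m=(W[...,2]>h)&(W[...,2]<.35); k,l,s,cc=cv2.connectedComponentsWithStats(m.astype(np.uint8))
  for i in range(1,k):
    if s[i,4]>60: P=W[l==i]; print(h,s[i,:4],P.min(0).round(3),P.max(0).round(3))
# IK feasibility, base of grip options: azimuth of rim point and jaws radial
from scipy.spatial.transform import Rotation as R
q=bot.observe()["joint_pos"]
def ori(a): # jaw dir along azimuth a, tool down
    x=np.array([np.cos(a),np.sin(a),0]);zz=np.array([0,0,-1.]); return R.from_matrix(np.c_[x,np.cross(zz,x),zz]).as_rotvec()
C=dict(large=((.6329,.1247),.0905,.09),home=(c,.0905,.09),med=((.4232,-.0305),.0785,.08),small=((.4856,-.2976),.0665,.08),medH=(c,.0785,.11),smallH=(c,.0665,.12),hi=(c,.0785,.25),lid=((.4695,.305),0,.04),lidH=(c,0,.16))
for n,(p,r,zt) in C.items():
    o=[]
    for d in range(-180,180,15):
        a=np.radians(d); s=bot.solve_ik([p[0]+r*np.cos(a),p[1]+r*np.sin(a),zt],ori(a))
        if s is not None:o.append(f"{d}:{s[5]:.1f}")
    print(n,*o)
E
```

```text
[178.   197.   222.85 292.   366.  ]h.py:19: RuntimeWarning: Mean of empty slice.
  q0=[*P.mean(0)[:2],.08][:3 if r is None else 2]
  ret = um.true_divide(
Traceback (most recent call last):
  File "h.py", line 20, in circ
    s=least_squares(f,q0,loss="soft_l1",f_scale=.002); return s.x, np.sqrt(np.mean(s.fun**2))
ValueError: Initial guess is outside of provided bounds
```

```bash
cat >> h.py <<'E'
from scipy.spatial.transform import Rotation as R
def ori(a): # jaws open along azimuth a, tool down
    x=np.array([np.cos(a),np.sin(a),0]);zz=np.array([0,0,-1.]); return R.from_matrix(np.c_[x,np.cross(zz,x),zz]).as_rotvec()
E
python3 - <<'E'
from h import *
z=np.load("/tmp/top0.npz"); W=z["W"]; im=z["im"].astype(int); g=im.sum(2)
m=np.zeros(W.shape[:2],bool); m[132:214,256:345]=1
c=W[173,300][:2]
for _ in range(4):
    rr=np.hypot(W[...,0]-c[0],W[...,1]-c[1]); k=m&(g<285)&(abs(W[...,2])<.01)&(rr>.085)&(rr<.117)
    q,e=circ(W[k]); c=q[:2]
print("ring",q,e,k.sum())
for h in (.03,.1):
  m=(W[...,2]>h)&(W[...,2]<.35); k,l,s,cc=cv2.connectedComponentsWithStats(m.astype(np.uint8))
  for i in range(1,k):
    if s[i,4]>60: P=W[l==i]; print(h,s[i,:4],P.min(0).round(3),P.max(0).round(3))
C=dict(large=((.6329,.1247),.0905,.09),home=(c,.0905,.09),med=((.4232,-.0305),.0785,.08),small=((.4856,-.2976),.0665,.08),medH=(c,.0785,.11),smallH=(c,.0665,.12),hi=(c,.0785,.25),lid=((.4695,.305),0,.04),lidH=(c,0,.16))
for n,(p,r,zt) in C.items():
    o=[]
    for d in range(-180,180,15):
        a=np.radians(d); s=bot.solve_ik([p[0]+r*np.cos(a),p[1]+r*np.sin(a),zt],ori(a))
        if s is not None:o.append(f"{d}:{s[5]:.1f}")
    print(n,*o)
E
```

```text
ring [ 0.66141269 -0.1102017   0.10059594] 0.0026659591880675167 667
0.03 [146  56 251  69] [ 0.789 -0.385  0.03 ] [0.97  0.311 0.096]
0.03 [ 0 89 57 81] [0.689 0.591 0.03 ] [0.873 0.724 0.224]
0.03 [148 114  38  35] [0.734 0.212 0.03 ] [0.791 0.272 0.174]
0.03 [454 128  97 115] [ 0.449 -0.763  0.03 ] [ 0.751 -0.556  0.124]
0.03 [176 144  72  72] [0.538 0.031 0.03 ] [0.729 0.221 0.104]
0.03 [390 145  38  32] [ 0.64  -0.431  0.03 ] [ 0.707 -0.366  0.194]
0.03 [ 87 161  54  29] [0.622 0.342 0.03 ] [0.681 0.425 0.189]
0.03 [346 205  54  53] [ 0.417 -0.369  0.03 ] [ 0.555 -0.227  0.096]
0.03 [  0 216  73 180] [0.169 0.403 0.03 ] [0.541 0.711 0.35 ]
0.03 [241 226  63  64] [ 0.34  -0.112  0.03 ] [0.506 0.052 0.1  ]
0.03 [147 238  12  10] [0.457 0.29  0.031] [0.482 0.318 0.05 ]
0.03 [449 255  57  54] [ 0.275 -0.649  0.03 ] [ 0.415 -0.506  0.094]
0.03 [314 272  25  25] [ 0.313 -0.207  0.03 ] [ 0.378 -0.14   0.059]
0.03 [183 274  31  24] [0.317 0.136 0.031] [0.379 0.219 0.051]
0.03 [358 283  54  54] [ 0.21  -0.392  0.03 ] [ 0.349 -0.252  0.095]
0.03 [228 374  82  46] [ 0.012 -0.11   0.03 ] [0
[... 1279 characters left out ...]
.4 90:-1.7 105:-1.9 120:-2.2 135:-2.5
smallH -150:2.3 -135:2.0 -120:1.8 -105:1.5 -90:1.3 -75:1.0 -60:0.8 -45:0.5 -30:0.3 -15:0.0 0:-0.2 15:-0.4 30:-0.7 45:-0.9 60:-1.2 75:-1.4 90:-1.7 105:-2.0 120:-2.2 135:-2.5
hi -150:2.3 -135:2.0 -120:1.8 -105:1.5 -90:1.2 -75:1.0 -60:0.7 -45:0.5 -30:0.3 -15:0.0 0:-0.2 15:-0.4 30:-0.7 45:-0.9 60:-1.2 75:-1.4 90:-1.7 105:-1.9 120:-2.2 135:-2.5
lid -105:2.3 -90:2.1 -75:1.8 -60:1.6 -45:1.3 -30:1.0 -15:0.8 0:0.5 15:0.2 30:-0.0 45:-0.3 60:-0.5 75:-0.8 90:-1.1 105:-1.3 120:-1.6 135:-1.8 150:-2.1 165:-2.4
lidH -150:2.4 -135:2.1 -120:1.9 -105:1.6 -90:1.4 -75:1.1 -60:0.8 -45:0.6 -30:0.3 -15:0.0 0:-0.2 15:-0.5 30:-0.7 45:-1.0 60:-1.3 75:-1.5 90:-1.8 105:-2.1 120:-2.3
```

```bash
cat >> h.py <<'E'
HOME=np.array([.6614,-.1102])
def at(c,r,a): return np.array(c[:2])+r*np.array([np.cos(a),np.sin(a)])
def st(s=""):
    o=bot.observe(); print(s,round(o["t"],2),o["ee_pos"].round(4),"F",o["ft_force"].round(2),"T",o["ft_torque"].round(2),"w",round(o["gripper_width"]*94,1))
E
python3 - <<'E'
from h import *
c=np.array([.6329,.1247]); d=HOME-c; a=np.arctan2(d[1],d[0]); p=at(c,.0905,a)
e=bot.observe()["ee_pos"]; bot.move_linear([*e[:2],.25],.2)
bot.move_pose([*p,.16],ori(a)); st("hover")
bot.move_linear([*p,.074],.1); bot.close(); st("gripped")
bot.move_linear([*(p+d),.074],.08); st("slid")
bot.let_go(); st("open")
bot.move_linear([*(p+d),.2],.2)
e=np.array([.5,-.1]); 
bot.move_pose([.40,-.20,.25],ori(-np.pi/2)); st("away")
im,d,W=shot("top","top1.png"); np.savez("/tmp/top1.npz",im=im,d=d,W=W)
c=HOME
for k in range(2): r=rim(W,c,.1,.115); c=r[0][0]
print(r)
c=[.4232,-.0305]; print(rim(W,c,.095,.1))
E
```

```text
hover 2.7 [0.6437 0.0357 0.1602] F [ 0.38  0.03 -0.14] T [-0.03  0.12 -0.03] w 93.9
gripped 4.94 [0.644  0.035  0.0742] F [0.86 0.91 0.24] T [ 0.71  0.05 -0.22] w 11.9
slid 8.05 [ 0.6723 -0.1999  0.074 ] F [0.43 1.25 0.85] T [ 0.79  0.34 -0.06] w 12.3
open 9.35 [ 0.6723 -0.2     0.074 ] F [-0.81 -0.11  0.01] T [-0.01  0.16 -0.02] w 93.7
away 11.21 [ 0.4007 -0.2002  0.2498] F [ 0.01 -0.9  -0.27] T [-0.01  0.11 -0.02] w 94.4
((array([ 0.65904982, -0.11257634,  0.08966969]), np.float64(0.0029134657227730455)), 804, np.float64(0.09924724587573674))
((array([ 0.4231337 , -0.03053241,  0.07768482]), np.float64(0.0029221081299044497)), 726, np.float64(0.09430129077558821))
```

View pics/top1.png

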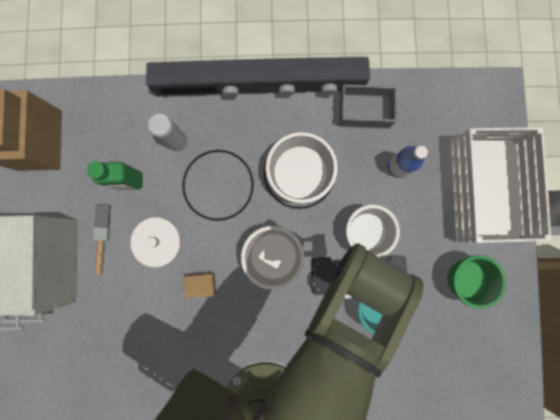

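The large tub now stands in the home ring, rim centre at (300,168), about 3 mm off the ring centre. The old ring at (218,185) is empty. Next is the medium tub: grip it, lift it and check the tilt.

```bash
cat >> h.py <<'E'
def tilt(W,c,h,rmax):
    m=(abs(W[...,2]-h)<.03)&(np.hypot(W[...,0]-c[0],W[...,1]-c[1])<rmax); P=W[m]
    for _ in range(6): # plane through topmost ring points
        A=np.c_[P[:,:2]-c[:2],np.ones(len(P))]; x=np.linalg.lstsq(A,P[:,2],rcond=None)[0]; e=P[:,2]-A@x; P=P[e>-.004]
    return x.round(4),circ(P),len(P)
E
python3 - <<'E'
from h import *
c=np.array([.4232,-.0305]); a=-np.pi/2; p=at(c,.0785,a)
bot.move_pose([*p,.13],ori(a)); bot.move_linear([*p,.083],.1); st("down"); bot.close(); st("grip")
bot.move_linear([*p,.213],.08); st("lifted")
im,d,W=shot("top","top2.png"); print(tilt(W,c,.225,.095))
im,d,W=shot("side","side2.png")
E
```

```text
down 12.53 [ 0.4236 -0.1094  0.0837] F [1.34 0.18 0.1 ] T [-0.03  0.12 -0.  ] w 94.2
grip 13.79 [ 0.4233 -0.109   0.083 ] F [ 0.5   0.9  -0.77] T [ 0.19 -0.09 -0.1 ] w 9.8
lifted 15.57 [ 0.4231 -0.109   0.2126] F [ 0.09 -0.51 -2.94] T [-0.16  0.17 -0.02] w 9.9
(array([ 0.0027, -0.1155,  0.2149]), (array([ 0.42067975, -0.03201565,  0.07789287]), np.float64(0.0028533566422796115)), 619)
```

View pics/side2.png

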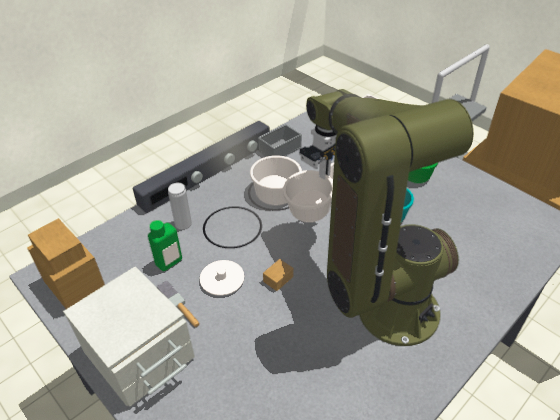

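The medium tub hangs from the gripper at (310,195), its far side sagging about 6.6°. I'll lower it slightly offset so that floor contact levels it, and check before letting go.

```bash
python3 - <<'E'
from h import *
a=-np.pi/2; p=np.array([.659,-.1126+.005-.0785]); e=bot.observe()["ee_pos"]
bot.move_linear([*e[:2],.24],.15)
bot.move_linear([*p,.24],.15); st("over")
print(bot.move_linear([*p,.14],.08,stop_force=15)); st("in")
print(bot.move_linear([*p,.103],.03,stop_force=20)); st("low")
bot.pause(.2)
im,d,W=shot("top","top3.png"); print(tilt(W,[.659,-.1076],.115,.09)); r=rim(W,[.659,-.1126],.1,.115,.003);print(r)
E
```

```text
over 17.81 [ 0.6588 -0.186   0.2401] F [-0.89 -0.55 -1.89] T [-0.18  0.12  0.01] w 9.9
False
in 19.21 [ 0.6592 -0.1862  0.1406] F [ 0.3   0.21 -2.37] T [-0.17  0.14 -0.07] w 9.7
False
low 20.59 [ 0.6592 -0.1865  0.1038] F [-0.94 -4.29  6.52] T [-0.57  0.42  0.08] w 9.9
(array([-0.0036,  0.0011,  0.1145]), (array([ 0.65602701, -0.10923667,  0.07787106]), np.float64(0.002820422379413345)), 376)
((array([ 0.65865493, -0.11305164,  0.09006996]), np.float64(0.0065097544484265845)), 359, np.float64(0.09975580936864321))
```

View pics/top3.png

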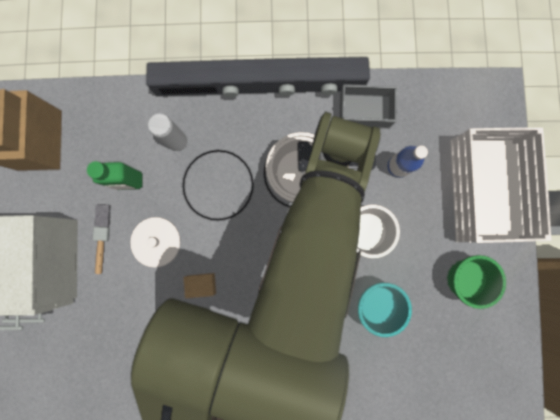

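The rim now reads level at a height of 0.1145 m (0.115 m expected), so I can let go. Then pick up the small tub.

```bash
python3 - <<'E'
from h import *
a=-np.pi/2
bot.let_go(); st("open"); e=bot.observe()["ee_pos"]; bot.move_linear([*e[:2],.2],.15)
c=np.array([.4856,-.2976]); p=at(c,.0665,a)
bot.move_pose([*p,.14],ori(a))
im,d,W=shot("top","top4.png"); print("med",tilt(W,[.659,-.1076],.115,.09)); print("large",rim(W,[.659,-.1126],.1,.115,.004))
bot.move_linear([*p,.078],.1); st("down"); bot.close(); st("grip")
bot.move_linear([*p,.245],.1); st("lifted")
im,d,W=shot("top","top5.png"); print("small",tilt(W,c,.257,.085))
E
```

```text
open 22.18 [ 0.659  -0.1861  0.103 ] F [ 0.26  0.23 -0.57] T [0.04 0.09 0.05] w 93.7
med (array([-0.0002,  0.004 ,  0.1144]), (array([ 0.65605505, -0.10923925,  0.07784586]), np.float64(0.0028441285944391134)), 690)
large ((array([ 0.65862318, -0.11210185,  0.08929501]), np.float64(0.007564412708620315)), 812, np.float64(0.0996659831676052))
down 24.79 [ 0.486  -0.3643  0.0786] F [0.27 0.3  0.22] T [ 0.02  0.14 -0.01] w 94.1
grip 26.07 [ 0.4857 -0.3641  0.0781] F [1.25 0.71 0.36] T [ 0.17  0.08 -0.08] w 9.9
lifted 27.88 [ 0.4855 -0.364   0.2444] F [-0.46  0.34 -2.18] T [-0.11  0.12 -0.03] w 9.9
small (array([ 0.0087, -0.038 ,  0.2535]), (array([ 0.47669798, -0.29826956,  0.06622334]), np.float64(0.00278519200826441)), 552)
```

View pics/top5.png

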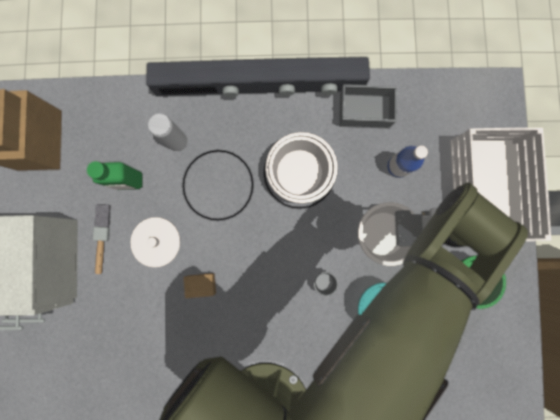

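The medium tub sits level inside the large one at (300,170). The small tub is in the gripper, tilted only 2°. Its centre reads 9 mm off in x, so I'll compensate for part of that.

```bash
python3 - <<'E'
from h import *
p=np.array([.662,-.1092+.003-.0665])
bot.move_linear([*p,.245],.15); st("over")
im,d,W=shot("top","top6.png"); print("small",tilt(W,[.656,-.106],.257,.085))
print(bot.move_linear([*p,.16],.08,stop_force=15)); st("in")
print(bot.move_linear([*p,.118],.03,stop_force=20)); st("low")
bot.pause(.2)
im,d,W=shot("top","top7.png"); print("small",tilt(W,[.656,-.106],.13,.08))
print("med",rim(W,[.656,-.109],.115,.095,.003))
E
```

```text
over 29.82 [ 0.6617 -0.1733  0.2451] F [-0.26 -0.45 -1.47] T [-0.13  0.11 -0.05] w 9.6
small (array([ 0.0103, -0.0365,  0.2542]), (array([ 0.6528256 , -0.10784683,  0.0662555 ]), np.float64(0.0027635785292643147)), 309)
False
in 31.07 [ 0.6622 -0.1728  0.1607] F [ 0.04  0.28 -1.32] T [-0.15  0.13  0.04] w 9.9
False
low 32.62 [ 0.6622 -0.1729  0.1185] F [-0.12 -1.98  2.24] T [-0.31  0.15  0.04] w 9.8
small (array([-0.0018, -0.0175,  0.1304]), (array([ 0.65326218, -0.10927558,  0.06772967]), np.float64(0.002731505226374566)), 225)
med ((array([ 0.65594048, -0.11163751,  0.07951983]), np.float64(0.005581856734574874)), 282, np.float64(0.11481108175084125))
```

```bash
python3 - <<'E'
from h import *
bot.let_go(); st("open"); e=bot.observe()["ee_pos"]; bot.move_linear([*e[:2],.24],.15)
p=np.array([.4695,.305]); bot.move_pose([*p,.12],ori(0)); st("hover lid")
im,d,W=shot("top","top8.png"); 
print("small",tilt(W,[.653,-.107],.13,.078)); print("med",rim(W,[.656,-.109],.115,.095,.003)); print("large",rim(W,[.659,-.1126],.1,.115,.003))
cv2.imwrite("pics/crop8.png",cv2.resize(im[110:220,230:380,::-1],None,fx=4,fy=4))
bot.move_linear([*p,.020],.08,stop_force=10); st("down"); bot.close(); st("grip")
bot.move_linear([*p,.2],.12); st("lifted")
im,d,W=shot("top","top9.png"); m=(abs(W[...,2]-.196)<.012)&(np.hypot(W[...,0]-p[0],W[...,1]-p[1])<.085); P=W[m]
print(P.min(0),P.max(0),np.linalg.lstsq(np.c_[P[:,:2]-p,np.ones(len(P))],P[:,2],rcond=None)[0],len(P))
E
```

```text
open 34.21 [ 0.662  -0.1727  0.118 ] F [ 0.41 -0.37 -0.29] T [0.02 0.11 0.09] w 94.0
hover lid 37.09 [0.4701 0.3045 0.1202] F [-0.61 -0.2  -0.06] T [-0.05 -0.    0.04] w 94.2
small (array([-0.0024,  0.0021,  0.1295]), (array([ 0.65307292, -0.10726302,  0.06594556]), np.float64(0.002833458487743391)), 605)
med ((array([ 0.65560511, -0.1091513 ,  0.07747539]), np.float64(0.00645414831116007)), 669, np.float64(0.11465917025509606))
large ((array([ 0.65900365, -0.11204628,  0.08951462]), np.float64(0.011184455681649694)), 716, np.float64(0.09973724158471495))
down 38.54 [0.4698 0.3051 0.0205] F [-0.16  0.69 -0.32] T [-0.08  0.06 -0.02] w 94.1
grip 39.58 [0.4695 0.305  0.02  ] F [0.69 0.4  0.11] T [-0.07  0.02  0.03] w 27.6
lifted 41.23 [0.4693 0.3049 0.1993] F [ 0.5  -0.41 -1.5 ] T [-0.07  0.01  0.02] w 27.5
[0.40037429 0.23356361 0.18965948] [0.53875592 0.3599155  0.2079102 ] [-0.00256639  0.00499995  0.19552054] 1670
```

View pics/crop8.png

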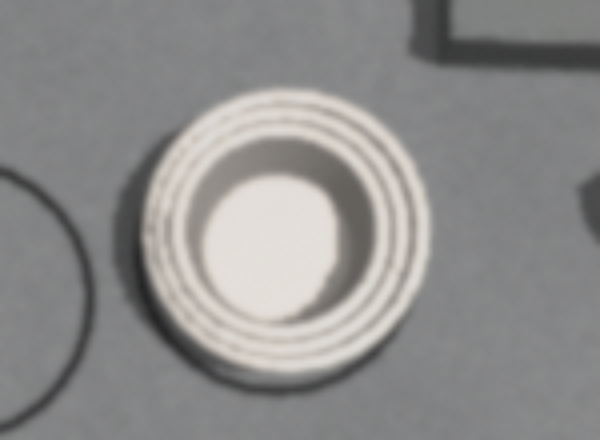

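View pics/top9.png

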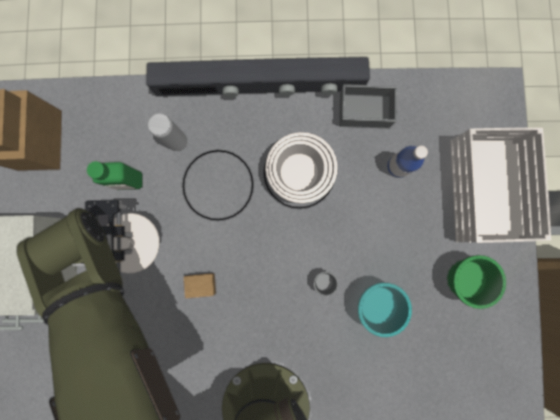

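The crop shows three concentric, level rims. The lid is in the gripper at (135,241) and level. Next I'll seat it.

```bash
python3 - <<'E'
from h import *
p=np.array([.6533,-.1075])
bot.move_linear([*p,.2],.18); st("over")
bot.move_linear([*p,.158],.08,stop_force=10); st("near")
print(bot.move_linear([*p,.1395],.02,stop_force=8)); st("low")
bot.let_go(); st("open"); bot.move_linear([*p,.25],.15); bot.move_pose([.35,.15,.3],ori(0)); bot.pause(.3); st("away")
im,d,W=shot("top","top10.png"); np.savez("/tmp/top10.npz",im=im,d=d,W=W)
m=(abs(W[...,2]-.136)<.008)&(np.hypot(W[...,0]-p[0],W[...,1]-p[1])<.085); P=W[m]
x=np.linalg.lstsq(np.c_[P[:,:2]-p,np.ones(len(P))],P[:,2],rcond=None)[0]; print("plate",P.min(0),P.max(0),x,(P.min(0)+P.max(0))/2)
k=(np.hypot(W[...,0]-p[0],W[...,1]-p[1])<.06)&(W[...,2]>.155); print("knob top",W[k].mean(0),W[k].max(0))
print("med",rim(W,[.656,-.109],.115,.095,.003)); print("large",rim(W,[.659,-.1126],.1,.115,.003))
W0=np.load("/tmp/top0.npz")["W"]
E
```

```text
over 43.93 [ 0.6533 -0.107   0.2001] F [ 0.37  0.16 -0.63] T [-0.01  0.06 -0.06] w 27.4
near 44.61 [ 0.6535 -0.1075  0.1582] F [-0.59  0.07 -0.94] T [-0.06  0.02  0.02] w 27.5
True
low 45.47 [ 0.6532 -0.1075  0.14  ] F [-0.92  0.05  5.28] T [-0.04  0.24  0.01] w 27.7
open 46.58 [ 0.6528 -0.1074  0.1391] F [-0.78  0.1  -0.03] T [-0.07  0.04 -0.03] w 94.3
away 49.25 [0.3503 0.1499 0.2999] F [ 0.42  0.27 -0.49] T [-0.03  0.01  0.03] w 94.3
plate [ 0.58309034 -0.1779716   0.12811402] [ 0.72400019 -0.03618071  0.14288175] [0.00148436 0.00205582 0.1356529 ] [ 0.65354527 -0.10707615  0.13549788]
knob top [ 0.65216703 -0.10607062  0.16523574] [ 0.66450104 -0.09421282  0.1701237 ]
med ((array([ 0.65630307, -0.10882204,  0.07821289]), np.float64(0.002658346437446567)), 571, np.float64(0.11464910894853442))
large ((array([ 0.65941992, -0.11220857,  0.09008362]), np.float64(0.0037352871403392167)), 628, np.float64(0.09971560552311591))
```

View pics/top10.png

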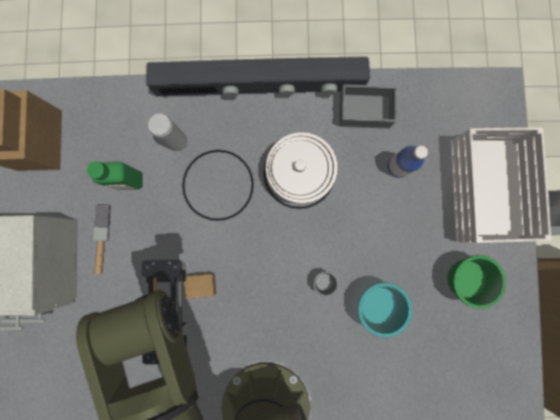

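The lid is seated level on the stack at (300,167), with its plate top at 0.1357 m (0.136 m expected). The bystanders are where they were. Handing in.

```bash
python3 -c "
from workcell import bot
bot.finish_job()"
```

```text
the job is handed in; nothing more can be done
```

The job is done and handed in at about 49 s of the 69 s allowed; no verdict is reported. I slid the large tub by its rim into the empty ring. Then I nested the medium tub in it and the small tub in that, and put the lid on.

**Last checks (top camera, arm clear):**
- **Large tub:** centre at (0.659, -0.112), about 3 mm from the ring centre. The foot has 21 mm of room all round, so it is wholly inside.
- **Heights:** rims at 0.100 m and 0.115 m, lid plate top at 0.1357 m (0.136 m expected). The lid slopes about 0.2 % or less.
- **Bystanders:** none looks moved or fallen in the last picture; I judged this by eye.

**What didn't go cleanly:**
- **Tilt:** the medium tub hung about 6.6° tilted and the small one about 2°. Floor contact levelled both, and both read level after I let go.
- **Offset:** the small tub's centre read 9 mm off in x while gripped. I corrected for part of that, and it ended about 3 mm from the medium tub's centre, within the play.

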